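Set up the mixing cups and carry over a dip of ink, then rinse

TASK

Set up the ink-mixing stand: nest all the loose white mixing cups into a stack on the stand's holder cup, fully home and upright, each with its pouring spout facing the black pointer on the stand. Then take the dipper from its rest, dip its ball briefly well into the open ink pot, next dip it into the top cup of the stack, then rinse it with a dip well into the steel beaker, and lay it back in both forks of its rest. Keep the pot, the beaker and the other things on the bench standing where they are.

Things in the scene. Friction and masses are not known exactly. Their poses are not given: they have to be found in the camera images.
- cup_a: one of five identical loose white mixing cups (three to five are present), 60 mm tall, 0.12 kg. Origin: centre of the underside, z up. Solid weighted foot, 48 mm across at the bottom, 54 at its top, 27 mm high; above it a wider straight collar, z = 27 to 60 mm, 64 mm outside, 58 mm inside diameter, open on top, inner floor at z = 30 mm. A pouring spout sticks out along +x
- spout_a (a point): tip of the pouring spout of cup_a: 50 mm from the axis along the cup's +x, 57 mm above its underside; the spout is 17 mm wide and reaches from z = 40 to 60 mm
- cup_b: a cup just like cup_a; may be absent. When nested, a cup's foot drops into the collar of the cup below, with 2 mm of play all round, and its collar's underside rests on that cup's rim: each stands 33 mm higher than the one below
- spout_b (a point): tip of the pouring spout of cup_b: 50 mm from the axis along the cup's +x, 57 mm above its underside; the spout is 17 mm wide and reaches from z = 40 to 60 mm
- cup_c: a cup just like cup_a; may be absent. Any cup's collar can be gripped from above across its 64 mm; keep the fingertips less than 32 mm below its rim, or they meet the rim of the cup below when nesting
- spout_c (a point): tip of the pouring spout of cup_c: 50 mm from the axis along the cup's +x, 57 mm above its underside; the spout is 17 mm wide and reaches from z = 40 to 60 mm
- cup_d: a cup just like cup_a; may be absent
- spout_d (a point): tip of the pouring spout of cup_d: 50 mm from the axis along the cup's +x, 57 mm above its underside; the spout is 17 mm wide and reaches from z = 40 to 60 mm
- cup_e: a cup just like cup_a; may be absent
- spout_e (a point): tip of the pouring spout of cup_e: 50 mm from the axis along the cup's +x, 57 mm above its underside; the spout is 17 mm wide and reaches from z = 40 to 60 mm
- stand: fixed mixing stand: round steel pad 112 mm across, 8 mm thick, with a steel holder cup fixed upright on its middle, shaped like the loose cups but without a spout, rim 68 mm above the table. Origin: centre of the pad's underside. A flat black pointer sticks out of the pad along the stand's +x. The first nested cup's underside is 41 mm above this origin, the next 74, 107, 140, 173 mm
- mark (a point): point of the black pointer on the stand, 95 to 100 mm from the stand's axis along its +x, 8 mm above the table
- dipper: loose ink dipper, 0.07 kg: straight black handle bar 170 mm long (x, level), 12 mm wide (y), 14 mm high (z), origin at the bar's centre; at x = 79 mm an 8 mm steel stem goes straight down and ends in a 16 mm ball. It starts in the two forks of its rest, the stem hanging outside the rest. Grip the bar from above at its middle, between the forks
- dipper_tip (a point): lowest point of the ball on the dipper's stem: x = 79 mm, z = -83 mm in the dipper's frame
- rest: fixed white dipper rest, origin: centre of its underside; base 130 x 60 x 6 mm; two fork posts, 8 mm thick, at x = +50 and -50 mm. The dipper's bar lies in both forks along the rest's x axis, its centre 99 mm above the table. Forks about 21 mm wide at the bottom, 30 mm at the top; prongs end 114 mm above the table
- pot: loose open straight-sided ceramic ink pot without spout, 68 mm outside, 60 mm inside diameter, 50 mm tall, inner floor 8 mm up, 0.35 kg; origin: centre of its underside
- beaker: loose open straight-sided steel rinsing beaker, taller and slimmer than the pot: 62 mm outside, 56 mm inside diameter, 65 mm tall, inner floor 6 mm up, 0.3 kg; origin: centre of its underside
- pen: bystander: a pen lying on the table, 130 mm long (x), 13 mm square; origin: centre of its underside
- dish: bystander: a flat ceramic dish 64 mm across, 12 mm high; origin under its centre
- vial_1: bystander: a capped vial 31 mm across, 63 mm tall, standing; origin under its centre
- vial_2: bystander: another such vial
Mind the look-alikes: they are no part of the job. Leave any purple look-alike of the cup_a alone. Leave any yellow look-alike of the cup_d alone.

How it is judged:
By the outcome, as a careful person would: the job done as asked, in the order asked, and still so for the second after the job is handed in, with the robot touching nothing.
Of cup_a, cup_b, cup_c, cup_d, cup_e only 3 to 5 are there at a start; the rules pass over those that are not, and their reading is None.
At some moment in a run one of pot, beaker may be knocked a few centimetres aside while the robot is not near it.
It also fails if it takes over 210 s, if anything falls off the work surface, if the arm or the gripper's body presses on something with over 40 N, if the wrist force passes 120 N, or if a joint passes its speed limit or range.

ROBOT

A 6-joint arm with a two-finger parallel gripper is mounted at the origin on the work surface. World frame = base frame: x ahead of the robot, y to its left, z up, the work surface at z = 0. Lengths are in m, angles in rad, forces in N, time in s.
With the tool pointing down it reaches from about 0.325 to 0.775 m from the base axis. Payload 5.5 kg.
Tool frame: the origin (TCP) lies between the finger pads; the fingertips stand 8 mm ahead of it and the grasp point (between the pads) lies 11 mm behind it (tcp_to_tips is the distance from the TCP to the fingertips, in m); z points along the fingers, y is the line along which they close (so a half turn about z gives the same grasp; the last joint's range is limited). The gripper opens to 88 mm and grips with 3 to 60 N. Pads are 20 mm wide; open, the fingers measure 115 mm over their backs; the gripper's body (75 mm by 178 mm) begins 61 mm behind the grasp point.
Start: joints at [-1.215, 0.091, 1.231, -0, 1.82, -0.057], TCP at [0.241, -0.55, 0.231] pointing down, gripper open.
Joint ranges: [-2.87, 2.87], [-0.86, 2.18], [0.17, 2.46], [-1.51, 4.65], [0.06, 2.69], [-2.65, 2.65]. Speed limits (rad/s): [2.57, 2.57, 3.01, 3.14, 3.14, 3.14].

INTERFACE

Orientations are given as a unit quaternion [w, x, y, z].
In Python, from bench import * gives the robot as it stands. Calls block until the motion is done:
- move_to(position, orientation): joint-space move of the TCP to a pose.
- move_l(position, speed=0.15, orientation=None): straight line of the TCP; orientation=None keeps the orientation; speed is the mean speed in m/s.
- movej(angles): joint-space move.
- gripper_open() and close(): open the fingers fully, or close them until they stop; the grip force is fixed at half the most.
- hold(seconds).
- inverse_kinematics(position, orientation): joint angles nearest the present ones, or None.
- state(): the state.
- get_image(name): name is "scene" or "top" or "wrist"; returns a dict with "frame" (400x640x3 uint8, blue, green, red), "depth" (400x640 float32, m along the optical axis (not along the pixel's ray), 0 where there is no reading), "camera_matrix" (3x3 intrinsics, pixels), "view" (4x4, takes a point from world to camera coordinates). Camera axes: x right, y up, looking along -z (the intrinsics and any distortion apply to the point x, -y, -z); pixel columns grow to the right and rows downward; lengths in m; the calibration is good to about 2 mm. A picture is of the moment at which its call begins.
A pose or a line that the arm cannot do raises IKError and nothing moves.
- job_done(): hands the job in; it is judged then, once.
The state is a dict: "time": time; "joint_pos": joint angles; "dq": joint speeds; "joint_torque": joint torques, N m; "ee_pos": TCP position; "ee_rot": TCP orientation; "ft_force": force on the tool from outside, world axes, zero at the start; "moment": the same for the moment, N m; "finger_gap": finger opening in m; "finger_force": force on a finger pad.
Only numpy, scipy, OpenCV 4.12 (cv2) and the standard library are available. Lean on these libraries where they do the work, as an engineer would, in place of code of your own. Each camera call takes 0.05 s, during which the arm holds its last target. There are 200 camera calls.

## Working session

There is one attempt and no reset: what is moved stays moved. The work goes in short steps, each a Python script; the robot and the scene stay as the last script left them, time stands still between calls to the robot, and variables do not carry over. Pictures are saved under pics/ and viewed, at most 14 in all, crops included, and the job is handed in when it is done.

```bash
ls; mkdir -p pics; python3 - <<'E'
from bench import *
import cv2,numpy as np
for n in("top","scene"):
    d=get_image(n); cv2.imwrite(f"pics/{n}0.png",d["frame"]); print(n,d["camera_matrix"],d["view"],(d["depth"]>0).mean(),[k for k in d])
    np.savez(f"{n}0.npz",**d)
print(state())
E
```

```text
pics
top [[488.55385509   0.         315.70596836]
 [  0.         488.55385509 198.99610683]
 [  0.           0.           1.        ]] [[-0.00161813 -0.99997135 -0.00739493 -0.01569943]
 [ 0.99713007 -0.00217317  0.07567627 -0.55279742]
 [-0.07569017 -0.00725125  0.99710502 -1.29803163]
 [ 0.          0.          0.          1.        ]] 0.9960703125 ['frame', 'depth', 'camera_matrix', 'view']
scene [[427.68833453   0.         315.53326653]
 [  0.         427.68833453 207.68494643]
 [  0.           0.           1.        ]] [[-0.33232867  0.94310874 -0.01017639  0.16935115]
 [-0.72147755 -0.24725218  0.64678938  0.31870438]
 [ 0.60747659  0.22228869  0.76260077 -1.53112694]
 [ 0.          0.          0.          1.        ]] 0.995828125 ['frame', 'depth', 'camera_matrix', 'view']
{'time': 0.1, 'joint_pos': array([-1.21469563e+00,  9.18158486e-02,  1.23174850e+00, -2.02293397e-05,
        1.81979725e+00, -5.67136334e-02]), 'dq': array([-0.00052588, -0.00078539, -0.0008543 ,  0.00052606,  0.00106839,
        0.00147693]), 'joint_torque': array([ 2.81478693e-03, -4.47859061e+01, -4.07569849e+01,  7.00286287e-02,
        2.84589012e-02, -1.19344591e-04]), 'ee_pos': array([ 0.24061224, -0.54937325,  0.22961019]), 'ee_rot': array([-8.73117780e-04,  9.78773689e-01,  2.04942147e-01, -1.41600980e-04]), 'ft_force': array([-0.48365984,  0.6736954 , -0.57628617]), 'moment': array([ 0.01970446, -0.05668073, -0.00107987]), 'finger_force': 0.0, 'finger_gap': 0.0877816842440944}
```

View pics/top0.png

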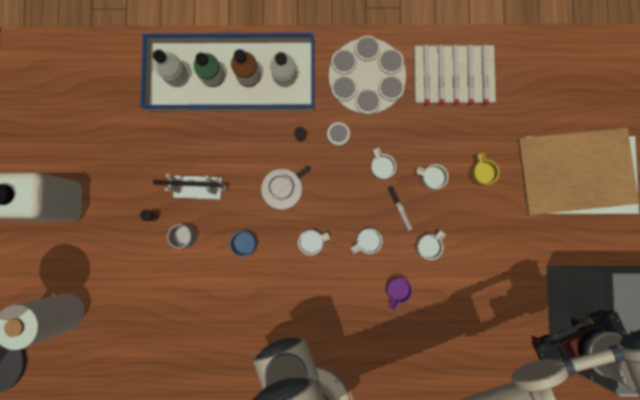

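View pics/scene0.png

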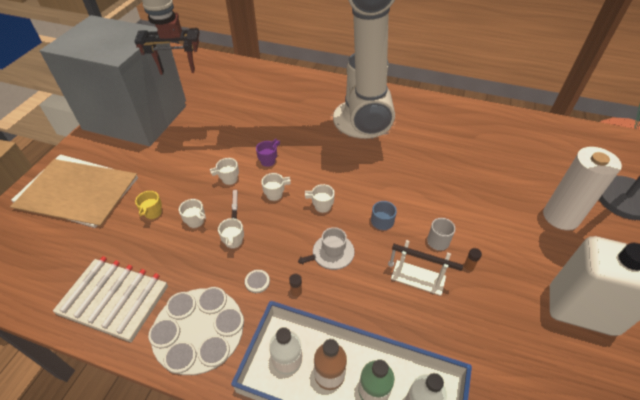

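The top view shows five white cups at about (384,166), (434,177), (311,242), (369,241) and (430,246). The stand is at (281,188) with its pointer towards (308,169). The blue pot is at (244,243), the grey beaker at (180,236) and the rest at (195,187). The scene view agrees. Next I'll get rough positions and a wrist view.

```bash
cat > h.py <<'E'
from bench import *
import cv2,numpy as np
from scipy.optimize import least_squares
def ray(d,uv,z):
    "pixels -> world points on plane z"
    K=d["camera_matrix"];V=d["view"];R=V[:3,:3];c=-R.T@V[:3,3]
    uv=np.atleast_2d(uv).astype(float)
    v=np.c_[(uv[:,0]-K[0,2])/K[0,0],-(uv[:,1]-K[1,2])/K[1,1],-np.ones(len(uv))]@R
    return c+v*((z-c[2])/v[:,2])[:,None]
def campos(d): V=d["view"];return -V[:3,:3].T@V[:3,3]
def proj(d,P):
    P=np.atleast_2d(P);p=P@d["view"][:3,:3].T+d["view"][:3,3];K=d["camera_matrix"]
    return np.c_[K[0,2]+K[0,0]*p[:,0]/-p[:,2],K[1,2]+K[1,1]*p[:,1]/p[:,2]]
def cloud(d):
    K=d["camera_matrix"];V=d["view"];z=d["depth"];v,u=np.mgrid[:z.shape[0],:z.shape[1]]
    p=np.stack([(u-K[0,2])/K[0,0]*z,-(v-K[1,2])/K[1,1]*z,-z],-1)
    return (p-V[:3,3])@V[:3,:3]
def down(a):
    "tool pointing down, tool x at world angle a (tool y at a-90deg)"
    return np.array([0,np.cos(a/2),np.sin(a/2),0])
def fitc(P,r=None):
    c0=P.mean(0)
    if r is None:
        s=least_squares(lambda q:np.hypot(*(P-q[:2]).T)-q[2],[*c0,.03],loss="soft_l1",f_scale=.001).x
    else: s=least_squares(lambda q:np.hypot(*(P-q[:2]).T)-r,c0,loss="soft_l1",f_scale=.001).x
    return s
E
python3 - <<'E'
from h import *
d=dict(np.load("top0.npz"));C=cloud(d)
for n,u,v,z in [("c1",384,166,.06),("c2",434,177,.06),("c3",311,242,.06),("c4",369,241,.06),("c5",430,246,.06),("stand",281,188,.068),("ptr",308,169,.008),("pot",244,243,.05),("beaker",180,236,.065),("rest",195,187,.1),("dish",338,133,.01),("v1",300,133,.063),("v2",148,215,.063),("yel",486,172,.06),("pur",399,290,.06),("pen",399,207,.01)]:
    w=C[v-16:v+17,u-16:u+17,2]; print(n,ray(d,(u,v),z).round(3)[0],"zmax",np.percentile(w,99).round(3))
s=state();print(s["ee_pos"])
move_to([.45,-.1,.42],down(0))
w=get_image("wrist");cv2.imwrite("pics/w1.png",w["frame"]);np.savez("w1.npz",**w);print(w["camera_matrix"],w["view"],campos(w),state()["time"],state()["joint_pos"])
E
```

```text
c1 [ 0.636 -0.197  0.06 ] zmax 0.063
c2 [ 0.607 -0.327  0.06 ] zmax 0.063
c3 [ 0.438 -0.005  0.06 ] zmax 0.063
c4 [ 0.44  -0.155  0.06 ] zmax 0.064
c5 [ 0.427 -0.314  0.06 ] zmax 0.063
stand [0.578 0.073 0.068] zmax 0.071
ptr [0.636 0.004 0.008] zmax 0.012
pot [0.435 0.171 0.05 ] zmax 0.053
beaker [0.454 0.336 0.065] zmax 0.069
rest [0.578 0.29  0.1  ] zmax 0.116
dish [ 0.735 -0.078  0.01 ] zmax 0.017
v1 [0.724 0.024 0.063] zmax 0.066
v2 [0.509 0.421 0.063] zmax 0.067
yel [ 0.62  -0.464  0.06 ] zmax 0.065
pur [ 0.314 -0.232  0.06 ] zmax 0.064
pen [ 0.531 -0.243  0.01 ] zmax 0.018
[ 0.24061224 -0.54937325  0.22961019]
[[347.0109217    0.         316.6470181 ]
 [  0.         347.0109217  197.91836051]
 [  0.           0.           1.        ]] [[-3.38846148e-04 -9.99999413e-01  1.02874359e-03 -1.00935232e-01]
 [ 9.62442171e-01 -6.05409757e-04 -2.71486096e-01 -3.50776581e-01]
 [ 2.71486560e-01  8.98114192e-04  9.62441812e-01 -6.92948912e-01]
 [ 0.00000000e+00  0.00000000e+00  0.00000000e+00  1.00000000e+00]] [ 0.52569429 -0.10052519  0.57179588] 2.0667 [-2.93739827e-01 -1.49559747e-01  1.12093963e+00 -1.83538299e-04
  2.17134547e+00  1.27796346e+00]
```

View pics/w1.png

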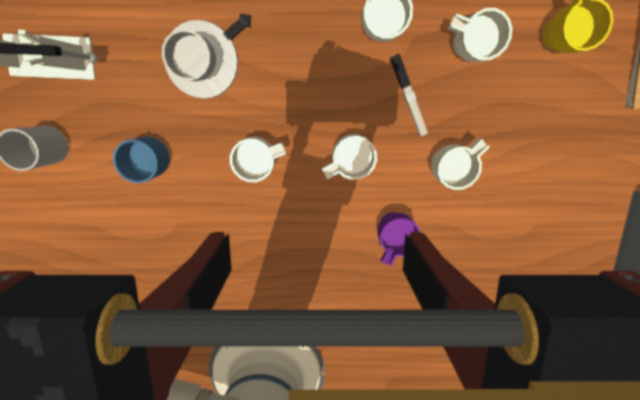

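The wrist view shows c3 at (253,158), c4 at (352,157), c5 at (460,165) and the stand at (200,58) with its pointer tip at (248,20). The camera sits about 76 mm ahead of the TCP along tool x. Next I'll measure the stand and the first cup from close overhead views.

```bash
cat >> h.py <<'E'
CO=.0755
def go(xy,z,yaw,**k): move_to([xy[0],xy[1],z],down(yaw))
def look(xy,yaw,z=.22):
    xy=np.array(xy)-CO*np.array([np.cos(yaw),np.sin(yaw)])
    go(xy,z,yaw); hold(.2); return get_image("wrist")
def blob(d,m,xy,z):
    "contour (image) of the mask component nearest the projection of xy,z"
    m=cv2.morphologyEx(m.astype(np.uint8),cv2.MORPH_OPEN,np.ones((3,3)))
    cs,_=cv2.findContours(m,cv2.RETR_EXTERNAL,cv2.CHAIN_APPROX_NONE)
    p=proj(d,[*xy,z])[0]
    cs=[c for c in cs if cv2.contourArea(c)>150]
    return min(cs,key=lambda c:-cv2.pointPolygonTest(c,tuple(map(float,p)),True))[:,0]
def white(d):
    h=cv2.cvtColor(d["frame"],cv2.COLOR_BGR2HSV); return (h[...,1]<75)&(h[...,2]>60)
def cupmeas(d,xy,z=.06):
    "centre, radius, spout angle, reach of spout tip, rim z by depth"
    c=blob(d,white(d),xy,z); P=ray(d,c,z)[:,:2]
    s=fitc(P)
    for _ in range(3):
        r=np.hypot(*(P-s[:2]).T); s=fitc(P[abs(r-s[2])<.002])
    v=P-s[:2]; r=np.hypot(*v.T); far=v[r>.040]
    u=(far/np.hypot(*far.T)[:,None]).mean(0); ang=np.arctan2(u[1],u[0])
    Z=cloud(d); rr=np.hypot(Z[...,0]-s[0],Z[...,1]-s[1]); m=(abs(rr-.0305)<.0015)&(Z[...,2]>z-.02)
    return s[:2],s[2],ang,r.max(),np.median(Z[...,2][m])
def wrap(a): return (a+np.pi)%(2*np.pi)-np.pi
def q6ok(xy,a): return abs(np.arctan2(xy[1],xy[0])-a+np.pi/2)<2.45
def yaw_for(xy,a):
    for k in (0,1,-1):
        if q6ok(xy,a+2*np.pi*k): return a+2*np.pi*k
E
python3 - <<'E'
from h import *
d=look([.578,.073],2.27,.25);np.savez("st.npz",**d)
C=cloud(d);Z=C[...,2];R=np.hypot(C[...,0]-.578,C[...,1]-.073)
m=(Z>.055)&(R<.05); c=blob(d,m,[.578,.073],.068); s=fitc(ray(d,c,.068)[:,:2]); print("holder",s,np.median(Z[m&(abs(R-.03)<.003)]))
m=(Z>.004)&(Z<.02)&(R<.075); c=blob(d,(Z>.0045)&(R<.07),[.62,.03],.008);P=ray(d,c,.008)[:,:2];print("pad",fitc(P,.056),fitc(P))
h=cv2.cvtColor(d["frame"],cv2.COLOR_BGR2HSV); bl=(h[...,2]<70)&(R<.12)&(R>.056)
c=blob(d,bl,[.634,.006],.008);P=ray(d,c,.008)[:,:2];v=P-s[:2];r=np.hypot(*v.T);M=P.mean(0)-s[:2]
t=v[r>r.max()-.004].mean(0)
print("ptr",np.degrees(np.arctan2(M[1],M[0])),np.degrees(np.arctan2(t[1],t[0])),r.min(),r.max(),len(P))
f=d["frame"].copy();cv2.drawContours(f,[c.reshape(-1,1,2)],-1,(0,0,255),1)
xy=np.array([.438,-.005]);yaw=0.
e=look(xy,yaw);x,r,a,rm,zz=cupmeas(e,xy);print("c3",x,r,np.degrees(a),rm,zz,state()["time"])
cv2.imwrite("pics/a.png",np.vstack([f[:280],e["frame"][:300]]))
E
```

```text
holder [0.58437847 0.07719398 0.03160186] 0.06602421830055785
pad [0.58519701 0.07613576] [0.58470838 0.0767263  0.05455058]
ptr -51.60656285384593 -51.51499365580295 0.05442044642032389 0.09896585963763449 85
c3 [ 0.43894656 -0.00293539] 0.031605925248085795 -69.06202070412459 0.05096967063321694 0.05791864138935433 6.2083
```

View pics/a.png

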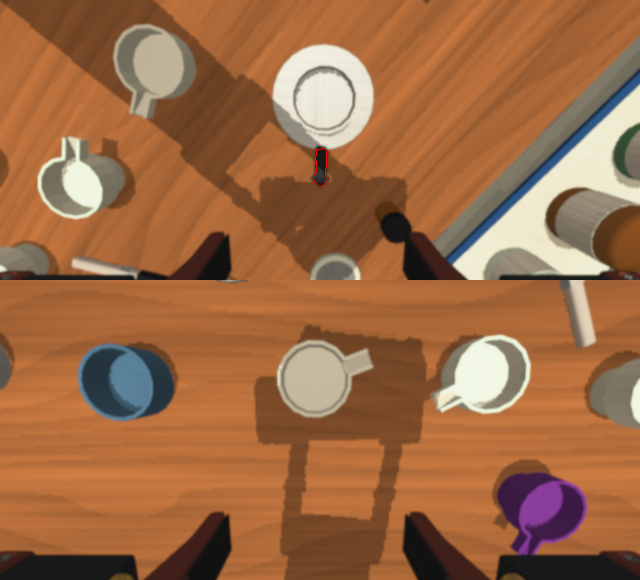

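Both fits match the given sizes: holder radius 31.6 mm, pointer tip at 99 mm, cup radius 31.6 mm, spout reach 51 mm. The depth heights agree within 2 mm. Now I'll pick and place the first cup.

```bash
cat >> h.py <<'E'
ST=np.array([.5844,.0772]); MARK=np.radians(-51.6)
def ft(): return state()["ft_force"]
def lower(xy,z0,z1,yaw,step=.002,lim=12,speed=.04):
    "go down in steps; stop on contact; returns (z, force)"
    f0=ft()[2]; z=z0
    while z>z1+1e-6:
        z=max(z-step,z1); move_l([xy[0],xy[1],z],speed)
        f=ft()[2]-f0
        if f>lim: return z,f
    return z,ft()[2]-f0
def pick(xy,a0=None,zr=.06,flip=np.pi):
    yaw=0.0 if a0 is None else yaw_for(xy,a0+flip)
    d=look(xy,yaw); x,r,a,rm,zz=cupmeas(d,xy,zr)
    print("pick",x.round(4),r.round(4),np.degrees(a).round(1),rm.round(4),zz.round(4),"yaw",round(yaw,2))
    assert abs(r-.0315)<.0015 and .046<rm<.054 and abs(zz-zr)<.006
    go(x,.13,yaw); move_l([*x,.040],.12); close(); hold(.1)
    s=state();print("gap",s["finger_gap"],s["finger_force"])
    move_l([*x,.06],.08); move_l([*x,.30],.3)
    return yaw,a
def place(k,yaw,a,xy=ST):
    b=yaw_for(xy,yaw+MARK-a); und=.041+.033*k; zf=und+.040
    go(xy,max(.30,zf+.08),b); move_l([*xy,zf+.040],.2)
    r=lower(xy,zf+.040,zf+.0005,b,.004,15); print("lower",r,zf,"gap",state()["finger_gap"],ft())
    return r,zf
def check(k,yaw=2.24):
    zr=.041+.033*k+.06
    d=look(ST,yaw,zr+.19); r=cupmeas(d,ST,zr); print("top cup",r[0].round(4),r[1].round(4),"spout",np.degrees(r[2]).round(1),r[3].round(4),"z",r[4].round(4),"want",zr,"t",state()["time"]); return d
E
python3 - <<'E'
from h import *
y,a=pick([.439,-.003],np.radians(-69))
r,zf=place(0,y,a)
if r[0]<zf+.004:
    gripper_open(); move_l([*ST,zf+.12],.25); d=check(0); cv2.imwrite("pics/b.png",d["frame"])
E
```

```text
pick [ 0.4391 -0.0029] 0.0321 -70.0 0.0514 0.0579 yaw 1.94
gap 0.06373072616485143 30.00063558924012
lower (0.0815, np.float64(0.5762152336132929)) 0.081 gap 0.06373947206415007 [ 0.7607234   0.06704525 -0.32119876]
top cup [0.5851 0.077 ] 0.043 spout -53.2 0.0512 z 0.099 want 0.101 t 17.8833
```

View pics/b.png

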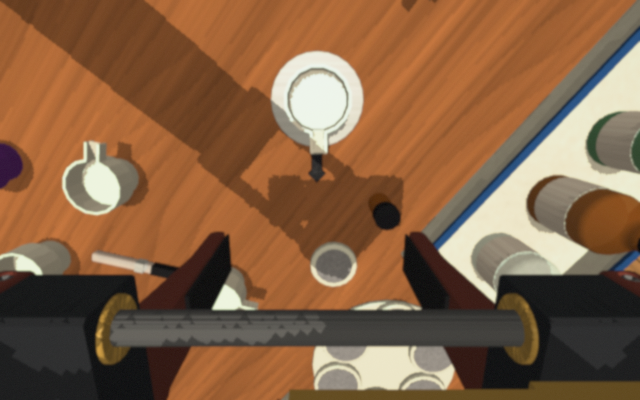

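Cup 1 is nested with its spout in line with the pointer (cup at (318,97), spout at (318,142), pointer tip at (317,180)). The radius fit picked up the pad, so I'll segment by depth in the check and then do the next two cups.

```bash
cat >> h.py <<'E'
def cupdepth(d,xy,z):
    C=cloud(d);R=np.hypot(C[...,0]-xy[0],C[...,1]-xy[1]);m=(C[...,2]>z-.02)&(R<.058)
    c=blob(d,m,xy,z);P=ray(d,c,z)[:,:2]; s=fitc(P)
    for _ in range(3):
        r=np.hypot(*(P-s[:2]).T); s=fitc(P[abs(r-s[2])<.0025])
    v=P-s[:2];r=np.hypot(*v.T);far=v[r>.040];u=(far/np.hypot(*far.T)[:,None]).mean(0)
    rr=np.hypot(C[...,0]-s[0],C[...,1]-s[1]);rim=C[(abs(rr-.0305)<.0015)&(C[...,2]>z-.015)]
    pl=np.linalg.lstsq(np.c_[rim[:,:2]-s[:2],np.ones(len(rim))],rim[:,2],rcond=None)[0]
    return s[:2],s[2],np.arctan2(u[1],u[0]),r.max(),pl
def check(k,yaw=2.24):
    zr=.041+.033*k+.06
    d=look(ST,yaw,min(zr+.19,.36)); r=cupdepth(d,ST,zr); print("top cup",r[0].round(4),r[1].round(4),"spout",np.degrees(r[2]).round(1),r[3].round(4),"z,tilt",r[4].round(4),"want",zr,"t",state()["time"]); return d
def do(k,xy,a0):
    y,a=pick(xy,a0); r,zf=place(k,y,a)
    assert r[0]<zf+.003
    gripper_open(); move_l([*ST,zf+.10],.25); return check(k)
E
python3 - <<'E'
from h import *
t=dict(np.load("top0.npz"))
rough=[(.44,-.155),(.636,-.197),(.607,-.327),(.427,-.314)]
out=[]
for p in rough:
    r=cupmeas(t,p);print(r[0],r[1],np.degrees(r[2]),r[3]);out.append((*r[0],r[2]))
np.save("rough.npy",out)
check(0)
o=out[0];do(1,o[:2],o[2])
E
```

```text
[ 0.44126284 -0.15553878] 0.03308560289916128 118.03269599925007 0.051892888960850654
[ 0.63571922 -0.19441521] 0.0330928520528026 23.080181374300196 0.051901509544131405
[ 0.60856171 -0.32920437] 0.033725214391638184 69.93554077757965 0.050687102873738565
[ 0.4252518  -0.31215434] 0.033247566478872614 -41.06208157129001 0.05230302335095294
top cup [0.5851 0.0778] 0.0317 spout -50.5 0.0507 z,tilt [ 0.0106 -0.0103  0.0978] want 0.101 t 18.3833
pick [ 0.4427 -0.1574] 0.0317 118.5 0.0511 0.0579 yaw -1.08
gap 0.06364299549883733 30.000710010936018
lower (0.11450000000000002, np.float64(0.7091048423057902)) 0.11400000000000002 gap 0.063778802143148 [-0.15049602 -0.02225502 -0.91933061]
top cup [0.5864 0.0763] 0.0316 spout -51.8 0.0505 z,tilt [ 0.0066 -0.0018  0.1308] want 0.134 t 32.3667
```

```bash
sed -i 's/def do(k,xy,a0):/def do(k,xy,a0,flip=np.pi):/; s/y,a=pick(xy,a0); r,zf/y,a=pick(xy,a0,flip=flip); r,zf/' h.py
python3 - <<'E'
from h import *
o=np.load("rough.npy")
do(2,o[1][:2],o[1][2])
do(3,o[2][:2],o[2][2],.35)
d=do(4,o[3][:2],o[3][2]);cv2.imwrite("pics/c.png",d["frame"])
s=get_image("scene");cv2.imwrite("pics/s2.png",s["frame"])
E
```

```text
pick [ 0.6394 -0.1957] 0.032 23.5 0.0504 0.0578 yaw 3.54
gap 0.06377434945914058 30.00057474480343
lower (0.14750000000000002, np.float64(0.46920717661621336)) 0.14700000000000002 gap 0.06373901933270484 [-0.20451381 -1.04428071 -0.29967952]
top cup [0.5847 0.0785] 0.0316 spout -51.8 0.0505 z,tilt [0.008  0.0015 0.1638] want 0.167 t 44.1083
pick [ 0.6114 -0.3324] 0.0321 69.6 0.0512 0.0579 yaw 1.57
gap 0.06390122197995933 30.000692317262292
lower (0.18050000000000002, np.float64(0.751069447017741)) 0.18000000000000002 gap 0.06373780185276294 [ 0.3243058   0.05396636 -0.02510573]
top cup [0.5859 0.077 ] 0.0317 spout -51.8 0.0506 z,tilt [ 0.0083 -0.008   0.1967] want 0.2 t 58.5667
pick [ 0.4273 -0.3153] 0.0319 -41.6 0.0505 0.0579 yaw 2.42
gap 0.06360311639648043 30.0006214203313
lower (0.21350000000000002, np.float64(-0.6873365872815933)) 0.21300000000000002 gap 0.06363795333536172 [ 0.60731143 -0.63491066 -1.32163899]
top cup [0.5845 0.0787] 0.0317 spout -51.4 0.051 z,tilt [ 0.0048 -0.0015  0.2295] want 0.233 t 70.0667
```

View pics/s2.png

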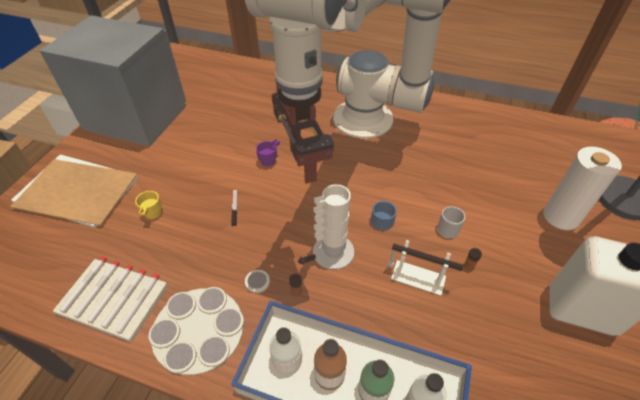

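All five cups are stacked at (333,225), upright with spouts towards the pointer. The beaker has moved from (441,234) to (451,222), so I'll re-measure it. Next I'll look at the dipper, pot and beaker.

```bash
cat >> h.py <<'E'
def vessel(d,xy,z,r):
    "open round vessel: centre from depth mask of its rim seen from overhead"
    C=cloud(d);R=np.hypot(C[...,0]-xy[0],C[...,1]-xy[1]);m=(C[...,2]>z-.015)&(R<.05)&(C[...,2]<z+.02)
    c=blob(d,m,xy,z);s=fitc(ray(d,c,z)[:,:2]);Z=C[...,2]
    rr=np.hypot(C[...,0]-s[0],C[...,1]-s[1])
    return s,np.median(Z[(abs(rr-r+.0015)<.002)&(Z>z-.012)])
E
python3 - <<'E'
from h import *
t=get_image("top");C=cloud(t);Z=C[...,2]
for n,p,z in(("pot",(.435,.171),.05),("beaker",(.45,.336),.065)):
    # rough blob by depth
    m=((Z>z-.012)&(Z<z+.012)&(np.hypot(C[...,0]-p[0],C[...,1]-p[1])<.1));m[:,:5]=0
    c=blob(t,m,p,z);print(n,ray(t,c,z).mean(0))
    q=ray(t,c,z).mean(0)[:2]
    d=look(q,1.2,.22);s=vessel(d,q,z,.034 if n=="pot" else .031);print(n,s);cv2.imwrite(f"pics/{n}.png",d["frame"])
d=look([.578,.29],np.pi/2,.28);np.savez("rest.npz",**d);cv2.imwrite("pics/rest.png",d["frame"]);print(state()["time"])
a=cv2.imread("pics/pot.png");b=cv2.imread("pics/beaker.png")
cv2.imwrite("pics/pb.png",np.vstack([cv2.resize(x[:260],None,fx=.7,fy=.7) for x in(a,b,d["frame"])]))
E
```

```text
Traceback (most recent call last):
  File "h.py", line 38, in blob
    return min(cs,key=lambda c:-cv2.pointPolygonTest(c,tuple(map(float,p)),True))[:,0]
           ~~~^^^^^^^^^^^^^^^^^^^^^^^^^^^^^^^^^^^^^^^^^^^^^^^^^^^^^^^^^^^^^^^^^^^
ValueError: min() iterable argument is empty
```

```bash
python3 - <<'E'
from h import *
s=get_image("scene");q=ray(s,(452,213),.065)[0,:2];print("beaker rough",q)
fs=[]
for n,p,z,r in(("pot",(.435,.171),.05,.034),("beaker",q,.065,.031)):
    d=look(p,1.2,.26);np.savez(n+".npz",**d);fs.append(d["frame"])
    try: print(n,vessel(d,p,z,r),proj(d,[*p,z]))
    except Exception as e: print(n,e)
d=look([.578,.29],np.pi/2,.28);np.savez("rest.npz",**d);fs.append(d["frame"]);print(state()["time"])
cv2.imwrite("pics/pb.png",np.vstack([cv2.resize(x[:260],None,fx=.75,fy=.75) for x in fs]))
E
```

```text
beaker rough [0.39859091 0.35427567]
pot (array([0.43576033, 0.17698149, 0.03295501]), np.float64(0.04813599995969127)) [[314.36361933  99.17911139]]
beaker (array([0.40572229, 0.35936125, 0.02836876]), np.float64(0.06305399596423303)) [[313.63321125  98.11001309]]
73.75
```

View pics/pb.png

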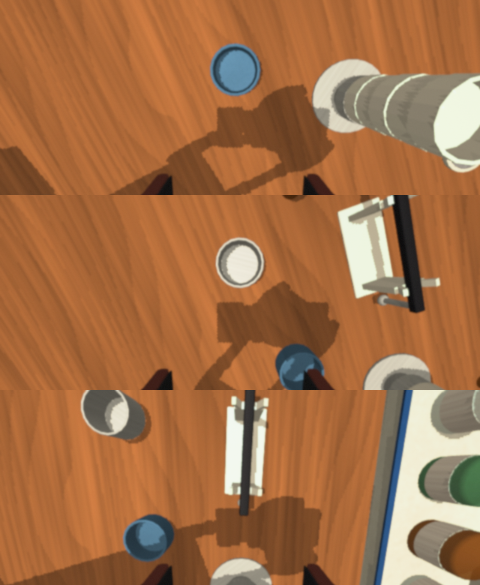

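The pot is clear at about (.436,.177). The beaker now sits at about (.406,.359). The dipper's stem is on the end nearest the stand (−y). I'll refine the beaker and measure the bar from a view that shows both of its ends.

```bash
python3 - <<'E'
from h import *
d=dict(np.load("beaker.npz"));p=(.4057,.3594)
c=blob(d,white(d),p,.065);print("beaker",fitc(ray(d,c,.065)[:,:2]))
d=dict(np.load("pot.npz"));h=cv2.cvtColor(d["frame"],cv2.COLOR_BGR2HSV)
c=blob(d,(h[...,0]>85)&(h[...,0]<125)&(h[...,1]>60),(.4358,.177),.05);print("pot",fitc(ray(d,c,.05)[:,:2]))
def bar(d,p):
    C=cloud(d);g=d["frame"].max(2);m=(g<70)&(C[...,2]>.085)&(C[...,2]<.12)&(np.hypot(C[...,0]-p[0],C[...,1]-p[1])<.13)
    c=blob(d,m,p,.106);P=ray(d,c,.106)[:,:2].astype(np.float32)
    (x,y),(w,l),_=cv2.minAreaRect(P*1000);B=P-P.mean(0);v=np.linalg.svd(B,full_matrices=False)[2][0]
    v=v*np.sign(v[1]);yaw=np.arctan2(v[1],v[0]);t=B@v;print("bar",x,y,w,l,"yaw",yaw,"z",np.median(C[...,2][m]),"img rows",c[:,1].min(),c[:,1].max(),"end-",P.mean(0)+v*t.min(),"end+",P.mean(0)+v*t.max())
    return x/1000,y/1000,yaw
d=look([.578,.31],np.pi/2,.30)
x,y,yaw=bar(d,(.578,.29))
d=look([x,y],yaw,.27);bar(d,(x,y));np.savez("bar.npz",**d);cv2.imwrite("pics/bar.png",d["frame"])
E
```

```text
beaker [0.40625731 0.35854422 0.03016627]
pot [0.4360687  0.17656832 0.03214876]
bar 590.0003662109375 311.1083984375 165.96681213378906 11.262575149536133 yaw 1.5271822 z 0.10420557368780985 img rows 0 181 end- [0.5864223  0.22820441] end+ [0.5936583  0.39400822]
bar 590.051025390625 308.77484130859375 159.96559143066406 10.390456199645996 yaw 1.5256886 z 0.1042631168076753 img rows 0 189 end- [0.58642364 0.22888446] end+ [0.593636   0.38866755]
```

View pics/bar.png

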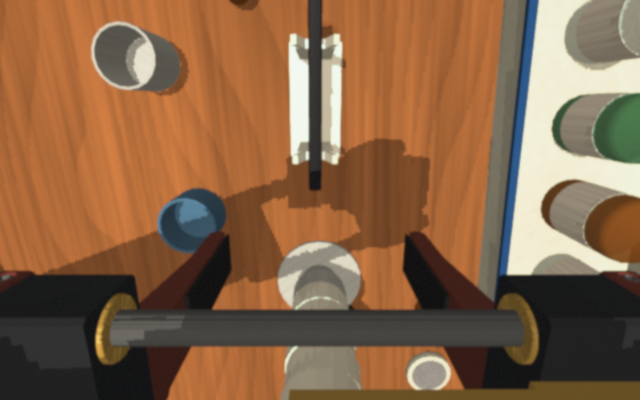

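The bar runs up the image at column 315, with its −y end at row 189; the other end is cropped. I'll confirm the stem side in the stored beaker view.

```bash
python3 - <<'E'
from h import *
d=dict(np.load("beaker.npz"));print(proj(d,[[.5864,.229,.106],[.587,.234,.016],[.5935,.398,.106],[.593,.392,.016]]))
cv2.imwrite("pics/stem.png",cv2.resize(d["frame"][0:200,420:620],None,fx=3,fy=3))
E
```

```text
[[561.78714227 154.4469919 ]
 [507.40690897 138.14823182]
 [530.12157785 -54.59694722]
 [478.30245753 -10.08755523]]
```

View pics/stem.png

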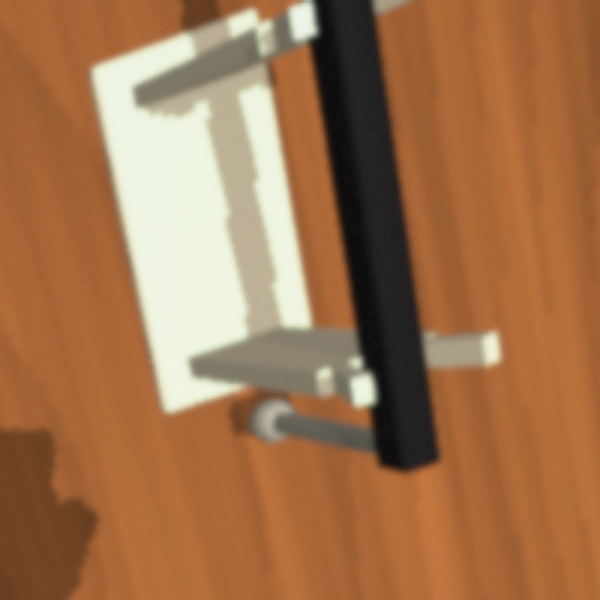

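The ball is at crop (270,420), i.e. full-frame (510,140), against the predicted (507,138). So the stem is at the −y end. I'll grip the dipper and lift it.

```bash
cat >> h.py <<'E'
BC=np.array([.5901,.3133]);BY=1.526;BV=np.array([np.cos(BY),np.sin(BY)])
E
python3 - <<'E'
from h import *
go(BC,.20,BY);print(lower(BC,.13,.089,BY,.005,10)); close();hold(.2)
s=state();print(s["finger_gap"],s["finger_force"],s["ee_pos"])
move_l([*BC,.11],.06); move_l([*BC,.26],.2);hold(.2)
d=get_image("scene");np.savez("lift.npz",**d)
tip=[*(BC-.079*BV),.26+.010-.083+.008];bc=[*BC,.27];print(proj(d,[tip,bc]),state()["finger_gap"],state()["time"])
t=get_image("top");np.savez("lifttop.npz",**t)
a=d["frame"][80:320,300:540];cv2.imwrite("pics/lift.png",np.hstack([cv2.resize(a,(480,480)),cv2.resize(t["frame"][120:280,130:290],(320,320)).repeat(1,0) if 0 else cv2.copyMakeBorder(cv2.resize(t["frame"][120:280,130:290],(320,320)),0,160,0,0,0)]))
E
```

```text
(0.089, np.float64(-0.12998916197122445))
0.01164741149090996 29.998949468135834 [0.59007443 0.31332913 0.08897887]
[[400.4917526  223.63064771]
 [442.33299271 212.39060905]] 0.011470259703396173 82.4583
```

View pics/lift.png

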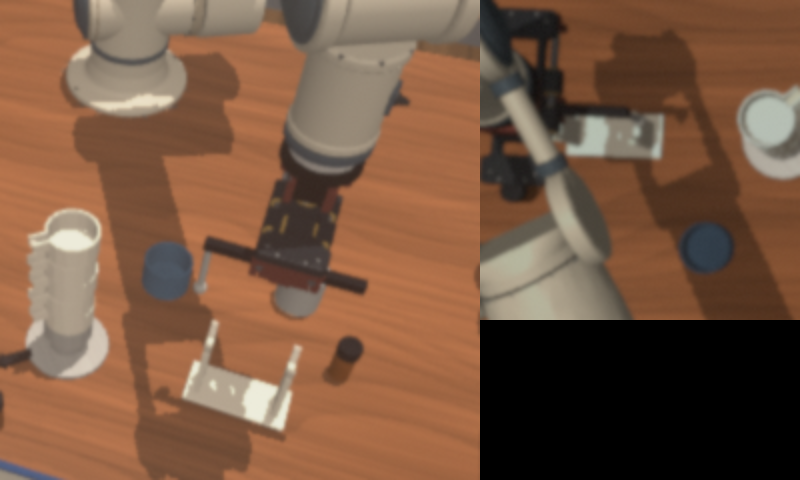

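The lifted ball appears at full-frame (400,223), exactly as predicted. I'll check the pot in the top view and dip.

```bash
cat >> h.py <<'E'
def dip(xy,tipz,zhi):
    p=np.array(xy)+.079*BV
    go(p,zhi,BY); r=lower(p,zhi,tipz+.073,BY,.02,8,.12); hold(.6); print("dip",r,"force",ft())
    move_l([*p,zhi],.15); print("t",state()["time"],"gap",state()["finger_gap"])
def bluec(d):
    h=cv2.cvtColor(d["frame"],cv2.COLOR_BGR2HSV);m=(h[...,0]>85)&(h[...,0]<125)&(h[...,1]>80)
    return ray(d,blob(d,m,(.436,.177),.05),.05)[:,:2]
E
python3 - <<'E'
from h import *
P=[bluec(x) for x in(dict(np.load("top0.npz")),dict(np.load("lifttop.npz")))]
for p in P: print(fitc(p))
if np.hypot(*(fitc(P[0])-fitc(P[1]))[:2])<.006:
    dip((.4361,.1767),.018,.20)
    move_l([*(np.array((.4361,.1767))+.079*BV),.35],.25)
    dip((.5847,.0780),.213,.36)
    d=get_image("scene");np.savez("sc.npz",**d);cv2.imwrite("pics/sc.png",d["frame"])
E
```

```text
[0.43574273 0.17117065 0.02606739]
[231.75243537  -0.8344677  230.75765394]
```

The colour fit was thrown off by shadow. By eye, the pot in the top crop at (707,247) maps to pixel (243.5,243.5), which matches the original (244,243), so it has not moved. I'll go ahead.

```bash
python3 - <<'E'
from h import *
dip((.4361,.1767),.018,.20)
move_l([*(np.array((.4361,.1767))+.079*BV),.35],.25)
dip((.5847,.0780),.213,.36)
d=get_image("scene");np.savez("sc.npz",**d);cv2.imwrite("pics/sc.png",d["frame"])
E
```

```text
dip (0.091, np.float64(-0.6326406052824358)) force [-0.28173582 -1.06768399 -1.3255744 ]
t 86.5417 gap 0.01211985314354153
dip (0.286, np.float64(-0.5915669971005706)) force [-0.4515917   0.31152074 -0.36313829]
t 90.4917 gap 0.011899181579002738
```

View pics/sc.png

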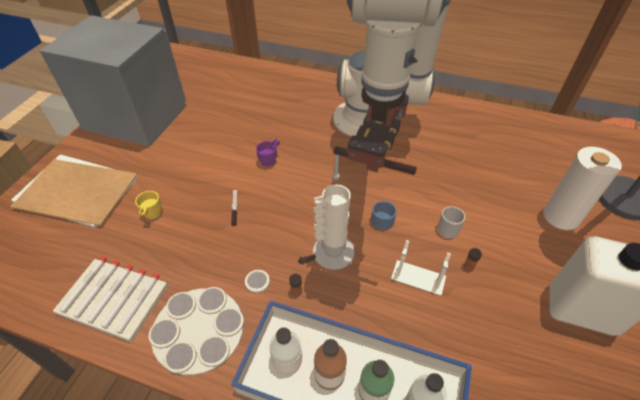

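The pot at (383,216), the beaker at (451,222) and the stack are all unchanged. Now the rinse, then the dipper goes back to its rest.

```bash
python3 - <<'E'
from h import *
dip((.4060,.3588),.018,.24)
go(BC,.24,BY); move_l([*BC,.125],.15); print(lower(BC,.125,.0895,BY,.004,8)); gripper_open(); hold(.3)
move_l([*BC,.20],.15); move_l([*BC,.30],.2); go([.42,.0],.40,BY)
d=get_image("scene");cv2.imwrite("pics/end.png",np.hstack([cv2.resize(d["frame"][150:310,280:520],(720,480))]))
np.savez("end.npz",**d)
t=get_image("top");np.savez("endtop.npz",**t)
print(proj(d,[[*(BC-.085*BV),.099],[*(BC+.085*BV),.099]]),state()["time"])
E
```

```text
dip (0.091, np.float64(-0.4327284698510735)) force [ 0.28285891  0.10534938 -0.23476409]
t 96.0833 gap 0.011531645067338036
(0.0895, np.float64(1.3336496543580658))
[[392.56905898 247.13393099]
 [462.80893128 268.97543642]] 104.6833
```

View pics/end.png

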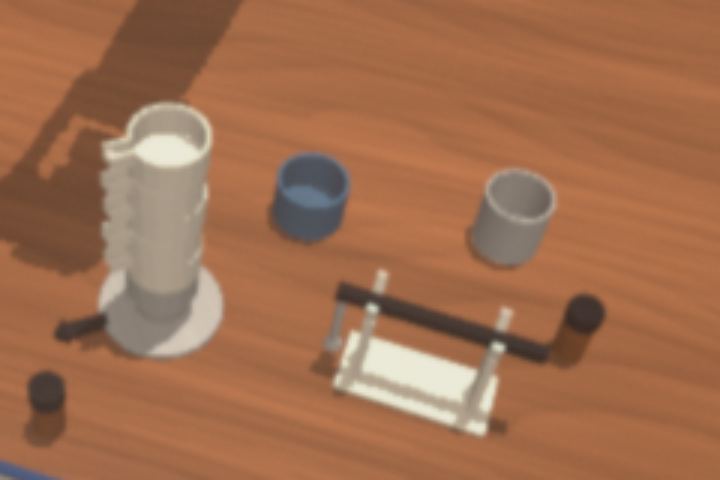

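The dipper lies in both forks (bar from (340,290) to (545,352)). The stack, pot and beaker are in place, so I'll hand in.

```bash
python3 - <<'E'
from h import *
hold(.3);print(job_done())
E
```

```text
the job is handed in; nothing more can be done
None
```

The job is handed in with no verdict shown: all five white cups are nested with their spouts on the pointer, the dipper was dipped in pot, top cup and beaker in that order and laid back in both forks of its rest, all in about 105 s of the 210 s.

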